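Demould an ear-piece casting and set it on the trimming stand

ROBOT

A 6-joint arm with a two-finger parallel gripper is mounted at the origin on a cart in front of the work surface, level with it; the furniture and walls round the work are solid. World frame = base frame: x ahead of the robot, y to its left, z up, the work surface at z = 0. Lengths are in m, angles in rad, forces in N, time in s.
With the tool pointing down it reaches from about 0.325 to 0.9 m from the base axis. Payload 6.1 kg.
Tool frame: the origin (TCP) lies at the very end of the fingers, on their centre line; the grasp point (between the pads) lies 19 mm behind it; z points along the fingers, y is the line along which they close (so a half turn about z gives the same grasp; the last joint's range is limited). The gripper opens to 85 mm and grips with 20 to 120 N. Pads are 22 mm wide; open, the fingers measure 114 mm over their backs; the gripper's body (76 mm by 85 mm) begins 54 mm behind the grasp point. The pads swing forward as they close: fully open they stand 13 mm farther back than shut.
Start: joints at [1.069, 0.22, 1.526, -0, 1.395, -0.126], TCP at [0.229, 0.581, 0.203] pointing down, gripper open.
Joint ranges: [-2.98, 2.98], [-0.91, 2.08], [0.09, 2.57], [-1.24, 4.39], [0.2, 2.65], [-2.68, 2.68]. Speed limits (rad/s): [2.57, 2.57, 3.01, 3.14, 3.14, 3.14].

INTERFACE

Orientations are given as a unit quaternion [x, y, z, w].
In Python, from workcell import bot gives the robot as it stands.
- The arm moves only by the tool send_rows, never from a script. Its argument "series" is a list of rows, each an object of numbers: "claw": the closure, from 0 (fully open) to 1 (shut); "dx", "dy", "dz": the shift along the tool's x, y, z in mm; "wx", "wy", "wz": the turn, a rotation vector about the tool's x, y, z in rad. A call has 1 to 12 rows; each row is the pose to reach, as a shift and turn from the pose commanded when the call began, along the tool's axes at that moment; what a row does not reach only later rows make up. A row lasts 1/10 s, in which the tool goes at most 50 mm and 8.59 degrees, less where a joint would pass 70% of its speed; a pose out of reach is approached as far as the arm can. A call with a gripper value outside its range is refused whole. The fingers move at their own pace and stop on an object; "newtons" is the grip in N (left out, the last holds). Time passes only in rows, so rows that repeat a pose let the fingers close. It gives the time, the measured TCP pose, the force, the opening and the grip force at its end, in the units of the state.
- bot.get_state(): the state, without advancing time (a new reading comes with each control period).
- bot.snapshot(name): name is "scene" or "top"; returns the picture (480x640x3 uint8, red, green, blue); there is no depth.
- bot.get_calibration(name): a dict with "fx", "fy", "cx", "cy" (pixels), "rvec" (rotation vector, rad) and "tvec" (3), from world to camera coordinates, as OpenCV has them. Camera axes: x right, y down, z forward; pixel columns grow to the right and rows downward; lengths in m; the calibration is good to about 2 mm. A picture is of the moment at which its call begins. get_calibration takes no time and is no camera call.
- bot.job_done(): hands the job in; it is judged then, once.
Trained networks look in the newest picture that a camera, given by its name, has taken for a name from the list of things; names that differ only in an ending like _2 or _b are one class to them, and where a whole thing is asked for, a point or a joint stands for the part that bears it (a point fixed in the world has none). Each returns a list of dicts, best first, with "confidence" (0 to 1); they miss things now and then, are a little off and sometimes report something else, mostly with a low value. They report only what shows in the picture. A call takes as long as a camera call.
- bot.find_in(camera, thing): "rect" ([left, top, right, bottom] in pixels, round what is visible of it).
- bot.cut_out(camera, thing): "pixels" (480x640 bool, what is visible of it) and "rect" ([left, top, right, bottom] in pixels, round what is visible of it).
The state is a dict: "time": time; "joints": joint angles; "joint_vel": joint speeds; "joint_torque": joint torques, N m; "position": TCP position; "tool_rot": TCP orientation; "force": force on the tool from outside, world axes, zero at the start; "wrist_torque": the same for the moment, N m; "opening": opening from 0.0 (shut) to 1.0 (fully open); "grasp_force": force on a finger pad.
Only numpy, scipy, OpenCV 4.12 (cv2) and the standard library are available. Lean on these libraries where they do the work, as an engineer would, in place of code of your own. Each camera call takes 0.05 s, during which the arm holds its last target. There are 200 camera calls.

TASK

Swing the lid of the aluminium casting flask up and over past vertical so that it stays open by itself, and lift the white ear-piece casting out by its long sides. Set it upright on the bare tabletop well clear of the flask and let go, then take it again by its two ends and lower it gently, without dropping it, fully down into the channel of the trimming stand, nose in the narrow end. Leave the lid open and everything else on the table where it is.

Things in the scene. Friction and masses are not known exactly. Their poses are not given: they have to be found in the camera images.
- flask: Bare aluminium clamshell casting flask, fixed, 100 (x) x 96 (y) x 37 mm without lid. Origin: centre of underside, z up. Hinge along its y axis at the +x edge (x = +50, z = 38 mm). The casting lies in its cavity, frame parallel to the flask's, nose to +x, origin over the flask's, underside at z = 12, top at 36 mm. Walls up to z = 37 stand 1.5 mm off its two ends: no grip there.
- grip_slot (a point): Point of the flask at x = -9, y = 0, z = 12 mm, below the middle of the casting's body. A slot 39 mm wide (flask x -28.5 to +10.5) runs across the flask here and out at both sides (y), so fingers can come down on both long sides of the casting. Slot floor z = 12 mm; a low lip 15.5 to 19.5 mm either side of the middle rises to z = 18 mm.
- flask_lid (a joint): Lid angle in rad: 0 closed, 1.57 upright, stop at 1.95. Free hinge, no spring: the 0.2 kg lid falls shut before vertical and rests open on its stop past vertical. Plate 100 x 96 x 10 mm, from the hinge towards the flask's -x.
- lid_bar (a point): Middle of the lid's handle bar: round steel bar 10 mm thick, 62 mm long, parallel to the hinge, on two arms (52 mm free between them), 40 mm out from the lid's free edge (35 mm free gap). Closed: at flask x = -90 mm, 43 mm above the table. 140 mm from the hinge line, 5 mm above the lid's underside. It turns easily between finger pads. Axes are the lid's: y along the bar.
- lid_hinge (a point): Middle of the hinge line, 38 mm above the table. Axes turn with the lid; y along the hinge line. Opening turns the lid about +y: the bar goes up and over towards the flask's +x.
- casting: White rigid ear-piece casting, 54 mm long (x), 24 mm high, 45 g. Origin: centre of its length and width on its flat underside; z up. Body from x = -27 to +9 mm, 28 mm wide (y); nose from x = +9 to +27 mm, 16 mm wide. Both end faces are flat.
- nose_tip (a point): Middle of the casting's nose end face (x = +27 mm, 12 mm above its underside).
- stand: Steel trimming stand, fixed: foot plate 64 (x) x 84 (y) x 8 mm, on it a pedestal 36 x 48 mm with a channel along x, floor 28 mm above the table. Origin: centre of underside, z up. Right place for the casting: origin over the stand's, underside on the channel floor, nose towards +x. It then overhangs both open ends by 7 mm and is held by its end faces (54 mm apart) as it goes in.
- channel_floor (a point): Middle of the channel floor, axes as the stand's. Walls from x = -20 to +12 mm, 34 mm apart, rise 30 mm, then flare outwards to about 45 mm apart at 40 mm over the floor; from x = +12 to +20 mm lips 18 mm high narrow the channel to 22 mm: only the nose passes. The walls leave no room for fingers at the casting's long sides.
- dressing_jar: Bystander: round stainless jar with lid, 119 mm across, 87 mm high, loose; origin centre of underside. Leave alone.
- specula_tub: Bystander: round tub with lid, 70 mm across, 60 mm high, loose; origin centre of underside. Leave alone.
- battery: Bystander: battery cell standing on end beside the trimming stand, 14 mm across, 50 mm high, loose, easily toppled; origin centre of underside.
- tuning_fork: Bystander: tuning fork lying flat at the left, 172 (x) x 26 x 9 mm, loose; origin at mid length. Also at the left, fixed: audiometer (y above 0.44, x below 0.67), pump bottle 217 mm high at (0.66, 0.40), kidney dish 43 mm high over x 0.72 to 0.88, y 0.0 to 0.28.
- otoscope: Bystander: otoscope lying at the right edge, 203 (x) x 37 x 54 mm, loose; origin at mid length.
- forceps: Bystander: forceps lying flat at the back right, 150 (x) x 14 x 5 mm, loose; origin at mid length. Fixed at the right: red parts case at (0.85, -0.20), tall cabinet beyond y = -0.48. The tabletop (z = 0) ends at x = 0.28 and y = -0.42.

How it is judged:
By the outcome, as a careful person would: the job done as asked, in the order asked, and still so for the second after the job is handed in, with the robot touching nothing.
It also fails if it takes over 72 s, if anything falls off the work surface, if the arm or the gripper's body presses on something with over 40 N, if the wrist force passes 120 N, or if a joint passes its speed limit or range.

## Working session

There is one attempt and no reset: what is moved stays moved. The work goes in short steps, Python scripts to look and compute and a tool call to move; the robot and the scene stay as the last step left them, time stands still between calls to the robot, and variables do not carry over. Pictures are saved under pics/ and viewed, at most 10 in all, crops included, and the job is handed in when it is done.

Besides the shell and the picture viewer there is one more tool, called after "Emit:" in YAML: its name, and indented under it one key for each argument. send_rows: Moves the arm, as the interface text tells. Its arguments: {"type":"object","properties":{"series":{"type":"array","items":{"type":"object","properties":{"claw":{"type":"number"},"dx":{"type":"number"},"dy":{"type":"number"},"dz":{"type":"number"},"wx":{"type":"number"},"wy":{"type":"number"},"wz":{"type":"number"}}}},"newtons":{"type":"number"}},"required":["series"]}

```bash
mkdir -p pics; ls; python3 - <<'E'
from workcell import bot
import cv2,numpy as np
print(bot.get_state())
for c in("scene","top"):
    im=bot.snapshot(c); cv2.imwrite(f"pics/{c}0.png",im[:,:,::-1])
    k=bot.get_calibration(c); R=cv2.Rodrigues(np.array(k["rvec"]))[0]
    print(c,k,"campos",-R.T@np.array(k["tvec"]))
    for t in("flask","flask_lid","stand","lid_bar","battery","casting","dressing_jar","specula_tub"):
        print(t,[(np.round(d["rect"]).tolist(),round(d["confidence"],2)) for d in bot.find_in(c,t)][:2])
E
```

```text
pics
{'time': 0.0, 'joints': array([ 1.06889931e+00,  2.21244135e-01,  1.52764309e+00,  2.93539470e-05,
        1.39469715e+00, -1.26099825e-01]), 'joint_vel': array([ 1.08211283e-03, -3.72156771e-04, -2.69048080e-05, -8.87708557e-04,
       -6.25962378e-04,  3.19497855e-04]), 'joint_torque': array([-2.49617115e-04, -4.96910763e+01, -3.89387333e+01, -3.11256135e-04,
        1.11403587e-02,  1.16953282e-05]), 'position': array([0.22905071, 0.58079153, 0.20237122]), 'tool_rot': array([ 1.86797340e-01,  9.82397965e-01, -9.42706316e-04, -3.21326345e-04]), 'force': array([ 0.46105538,  0.15747662, -0.74753619]), 'wrist_torque': array([-0.03733615,  0.02375898,  0.03244604]), 'grasp_force': 0.0, 'opening': 1.0040700057432705}
scene {'fx': 620.3413586920373, 'fy': 620.3413586920373, 'cx': 318.37262915026974, 'cy': 241.33052727892775, 'rvec': array([ 0.17275266, -2.99760892,  0.79249403]), 'tvec': array([0.5578861 , 0.08438455, 1.73514916])} campos [0.45250384 0.84327136 1.55345871]
flask [([296.0, 299.0, 357.0, 347.0], 0.9)]
flask_lid [([298.0, 299.0, 363.0, 342.0], 0.91)]
stand []
lid_bar 
[... 213 characters left out ...]
], 0.93)]
specula_tub [([364.0, 232.0, 390.0, 258.0], 0.69)]
top {'fx': 470.9123185024084, 'fy': 470.9123185024084, 'cx': 312.8217541399194, 'cy': 230.0922438745023, 'rvec': array([ 2.17978558, -2.19077174,  0.06944633]), 'tvec': array([0.02446707, 0.54642662, 1.0187844 ])} campos [0.47670235 0.01791501 1.05334527]
flask [([194.0, 208.0, 246.0, 288.0], 0.87)]
flask_lid [([192.0, 215.0, 245.0, 286.0], 0.8)]
stand [([404.0, 211.0, 448.0, 242.0], 0.97)]
lid_bar [([194.0, 213.0, 242.0, 286.0], 0.88)]
battery [([456.0, 237.0, 468.0, 246.0], 0.65), ([196.0, 214.0, 244.0, 285.0], 0.45)]
casting []
dressing_jar [([298.0, 161.0, 352.0, 218.0], 0.92)]
specula_tub [([317.0, 283.0, 350.0, 315.0], 0.76)]
```

View pics/top0.png

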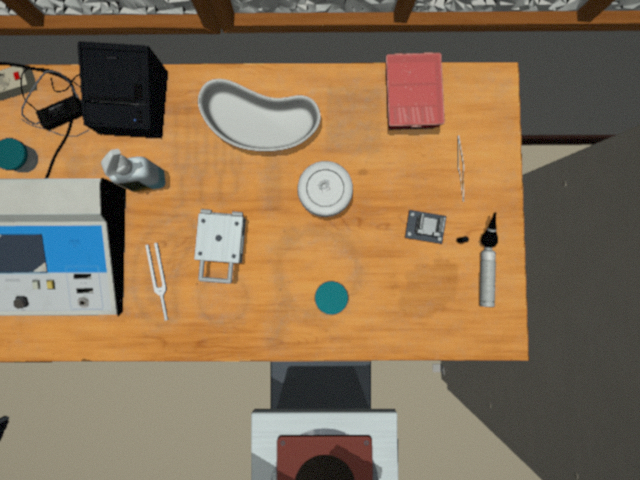

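View pics/scene0.png

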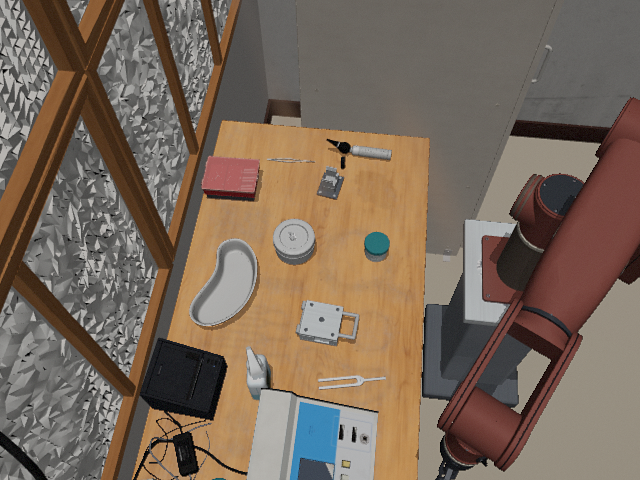

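The overview shows the flask with its bar toward the robot at about (220,245) in the top picture. The stand is at (426,226), with the battery beside it at (462,240). Next I'll make one enlarged mosaic of both.

```bash
python3 - <<'E'
import cv2,numpy as np
t=cv2.imread("pics/top0.png");s=cv2.imread("pics/scene0.png")
def c(im,x,y,w,h): return cv2.resize(im[y:y+h,x:x+w],(400,300),interpolation=cv2.INTER_CUBIC)
m=np.vstack([np.hstack([c(t,164,200,120,90),c(t,396,199,80,60)]),np.hstack([c(s,280,280,100,75),c(s,300,148,72,54)])])
cv2.imwrite("pics/m0.png",m)
E
```

```text
(no output)
```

View pics/m0.png

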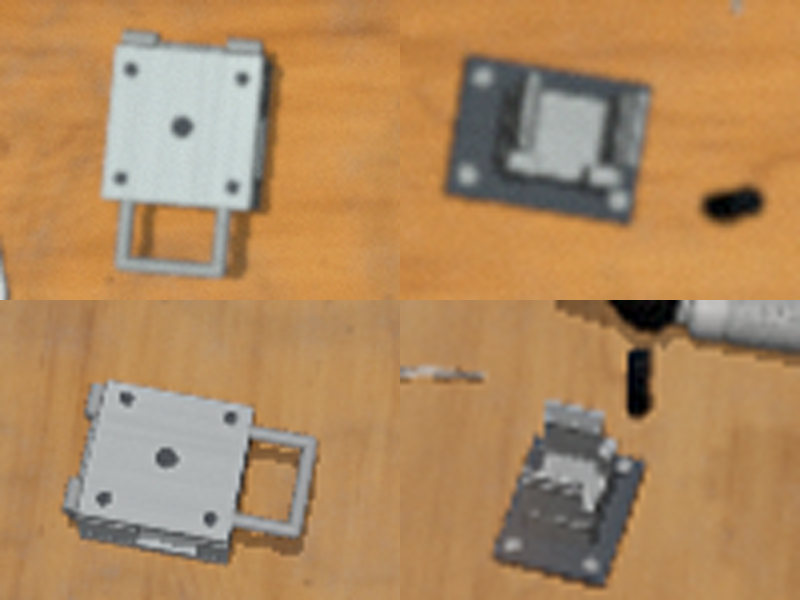

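The stand's narrow lips face the robot (its +x is about world −x). The flask's bar side also faces the robot, so flask +x is about world +x. Next I'll fit both poses from the corners and bolts in both views.

```bash
cat > h.py <<'E'
import cv2,numpy as np
from workcell import bot
from scipy.optimize import least_squares
from scipy.spatial.transform import Rotation as R
K={c:bot.get_calibration(c) for c in("scene","top")}
def proj(c,P):
    k=K[c];A=np.array([[k["fx"],0,k["cx"]],[0,k["fy"],k["cy"]],[0,0,1]])
    return cv2.projectPoints(np.asarray(P,float).reshape(-1,3),np.array(k["rvec"]),np.array(k["tvec"]),A,None)[0][:,0]
def ray(c,px,z):
    k=K[c];M=cv2.Rodrigues(np.array(k["rvec"]))[0];o=-M.T@np.array(k["tvec"])
    d=M.T@np.array([(px[0]-k["cx"])/k["fx"],(px[1]-k["cy"])/k["fy"],1]);return o+d*(z-o[2])/d[2]
def w(pose,P): # pose x,y,yaw ; P local m
    c,s=np.cos(pose[2]),np.sin(pose[2]);P=np.asarray(P,float)
    return np.c_[pose[0]+c*P[:,0]-s*P[:,1],pose[1]+s*P[:,0]+c*P[:,1],P[:,2]]
def down(ay): # tool pointing down, tool y at world angle ay (deg)
    a=np.radians(ay);y=np.array([np.cos(a),np.sin(a),0]);z=np.array([0,0,-1.]);return R.from_matrix(np.c_[np.cross(y,z),y,z])
def rel(p,ay,p0=None,ay0=None): # shift mm and turn from current (or p0,ay0) to target
    st=bot.get_state();p0=st["position"] if p0 is None else np.array(p0)
    r0=R.from_quat(st["tool_rot"]) if ay0 is None else down(ay0)
    d=r0.inv().apply(np.array(p)-p0)*1000;t=(r0.inv()*down(ay)).as_rotvec()
    return np.round(d,1).tolist(),np.round(t,3).tolist()
E
cat > fit.py <<'E'
from h import *
def mp(px,s,off): return (np.array(px)+.5)/s-.5+off
ft=mp([(120,45),(265,55),(252,210),(103,197),(131,69),(242,78),(232,187),(120,178),(182,127)],10/3,(164,200))
fs=mp([(72,208),(108,82),(253,106),(235,242),(104,198),(127,98),(231,117),(209,219),(166,157)],4,(280,280))
ht=mp([(117,270),(222,276)],10/3,(164,200))
# local order: top-left(+x,+y), top-right(+x,-y), bottom-right(-x,-y), bottom-left(-x,+y)
def fl(q):
    a,b=q[3:5];h=.048
    L=[(.05,.048,h),(.05,-.048,h),(-.05,-.048,h),(-.05,.048,h),(a,b,h),(a,-b,h),(-a,-b,h),(-a,b,h),(0,0,h)]
    return w(q,L)
sc=["top","scene"]
for cams in(["top"],["scene"],sc):
    f=lambda q:np.concatenate([(proj(c,fl(q))-{"top":ft,"scene":fs}[c]).ravel() for c in cams])
    r=least_squares(f,[.46,.2,0,.036,.036],loss="soft_l1");print("flask",cams,r.x.round(4),np.abs(r.fun).max().round(2),np.degrees(r.x[2]).round(2))
stt=mp([(68,57),(251,87),(233,222),(46,192)],5,(396,199))
sts=mp([(97,255),(205,285),(243,160)],400/72,(300,148))
# stand +x toward robot: image top = -x ; image left(world +y) = -y
L=[(-.032,-.042,.008),(-.032,.042,.008),(.032,.042,.008),(.032,-.042,.008)]
for cams in(["top"],["scene"],sc):
    def f(q):
        o=[]
        if "top" in cams:o.append((proj("top",w(q,L))-stt).ravel())
        if "scene" in cams:o.append((proj("scene",w(q,[L[0],L[3],L[2]]))-sts).ravel())
        return np.concatenate(o)
    r=least_squares(f,[.48,-.22,3.1]);print("stand",cams,r.x.round(4),f(r.x).round(1),np.degrees(r.x[2]).round(2))
for t in("stand","dressing_jar","specula_tub","battery"):
    for c in sc:
        for d in bot.cut_out(c,t)[:1]: 
            v,u=np.nonzero(d["pixels"]);print(t,c,d["confidence"],u.mean().round(1),v.mean().round(1),ray(c,(u.mean(),v.mean()),{"stand":.008,"dressing_jar":.087,"specula_tub":.06,"battery":.05}[t]).round(3))
E
python3 fit.py
```

```text
flask ['top'] [ 0.5291  0.2234 -0.0846  0.0351  0.036 ] 1.22 -4.85
flask ['scene'] [ 0.5271  0.2243 -0.0865  0.0347  0.0361] 1.58 -4.96
flask ['top', 'scene'] [ 0.5284  0.2238 -0.0867  0.035   0.036 ] 2.05 -4.97
stand ['top'] [ 0.554  -0.2289  2.9744] [-0.3 -0.7  0.5 -0.6 -0.1  0.7 -0.1  0.6] 170.42
stand ['scene'] [ 0.5527 -0.2273  2.9907] [-0.8  0.4  0.4 -0.4  0.5 -0.1] 171.35
stand ['top', 'scene'] [ 0.5536 -0.2285  2.9795] [-0.5 -0.4  0.3 -0.5 -0.1  0.8 -0.2  0.9 -1.2 -0.1 -0.1 -0.7  0.3 -0.3] 170.72
stand top 0.91 424.5 226.8 [ 0.553 -0.227  0.008]
stand scene 0.9 330.4 183.6 [ 0.552 -0.233  0.008]
dressing_jar top 0.7 324.0 189.1 [ 0.627 -0.002  0.087]
dressing_jar scene 0.74 293.5 240.9 [0.627 0.022 0.087]
specula_tub top 0.78 330.5 298.0 [ 0.401 -0.015  0.06 ]
specula_tub scene 0.62 376.0 246.1 [ 0.402 -0.003  0.06 ]
battery top 0.5 461.9 240.5 [ 0.521 -0.296  0.05 ]
battery scene 0.45 342.5 163.0 [ 0.522 -0.282  0.05 ]
```

```bash
python3 - <<'E'
from h import *
print(rel((.30,.38,.2),30)); print(rel((.4387,.2316,.11),-5)); print("from above, down",rel((.4387,.2316,.025),-5,(.4387,.2316,.11),-5))
E
```

```text
([-139.6, -161.4, 3.5], [0.0, -0.0, 0.671])
([-323.1, -248.6, 93.5], [0.0, -0.0, 1.282])
from above, down ([0.0, 0.0, 85.0], [0.0, 0.0, 0.0])
```

Emit:
send_rows:
  newtons: 40
  series:
    - {"dx": -70, "dy": -81, "dz": 0, "wz": 0.3, "claw": 0.65}
    - {"dx": -70, "dy": -81, "dz": 0, "wz": 0.3, "claw": 0.65}
    - {"dx": -140, "dy": -161, "dz": 0, "wz": 0.6, "claw": 0.65}
    - {"dx": -140, "dy": -161, "dz": 0, "wz": 0.6, "claw": 0.65}
    - {"dx": -185, "dy": -183, "dz": 10, "wz": 0.75, "claw": 0.65}
    - {"dx": -230, "dy": -205, "dz": 30, "wz": 0.9, "claw": 0.65}
    - {"dx": -277, "dy": -227, "dz": 50, "wz": 1.05, "claw": 0.65}
    - {"dx": -323, "dy": -249, "dz": 70, "wz": 1.2, "claw": 0.65}
    - {"dx": -323, "dy": -249, "dz": 93, "wz": 1.282, "claw": 0.65}
    - {"dx": -323, "dy": -249, "dz": 93, "wz": 1.282, "claw": 0.65}
    - {"dx": -323, "dy": -249, "dz": 93, "wz": 1.282, "claw": 0.65}
    - {"dx": -323, "dy": -249, "dz": 93, "wz": 1.282, "claw": 0.65}

```text
validation failed for argument at $.se...
```

```bash
python3 - <<'E'
from h import *
st=bot.get_state();print(st["position"],st["opening"],st["time"],st["joints"].round(2))
print(rel((.4387,.2316,.025),-5))
t=bot.snapshot("top")[:,:,::-1];s=bot.snapshot("scene")[:,:,::-1]
def c(im,x,y,w_,h_): return cv2.resize(im[y:y+h_,x:x+w_],(400,300),interpolation=cv2.INTER_CUBIC)
cv2.imwrite("pics/m1.png",np.hstack([c(t,150,200,140,105),c(s,270,270,140,105)]))
E
```

```text
[0.2294053  0.58139231 0.20352381] 0.9973122539293977 1.3 [ 1.07  0.22  1.53 -0.    1.39 -0.13]
([-323.1, -248.6, 178.5], [0.0, -0.0, 1.282])
```

View pics/m1.png

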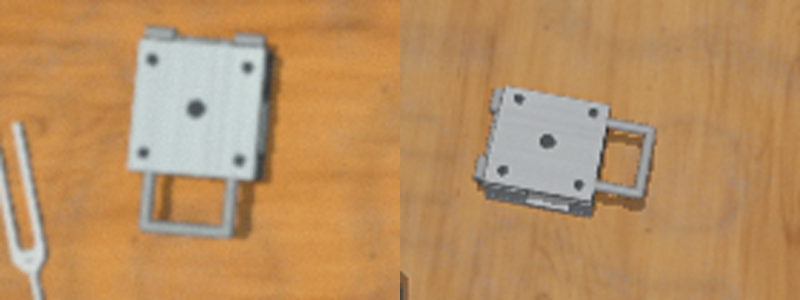

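The move was refused and the arm hasn't moved: the picture shows only the closed flask. I'll retry with every key given.

Emit:
send_rows:
  newtons: 40
  series:
    - {"dx": -70, "dy": -81, "dz": 0, "wx": 0, "wy": 0, "wz": 0.3, "claw": 0.65}
    - {"dx": -70, "dy": -81, "dz": 0, "wx": 0, "wy": 0, "wz": 0.3, "claw": 0.65}
    - {"dx": -140, "dy": -161, "dz": 0, "wx": 0, "wy": 0, "wz": 0.6, "claw": 0.65}
    - {"dx": -140, "dy": -161, "dz": 0, "wx": 0, "wy": 0, "wz": 0.6, "claw": 0.65}
    - {"dx": -185, "dy": -183, "dz": 10, "wx": 0, "wy": 0, "wz": 0.75, "claw": 0.65}
    - {"dx": -230, "dy": -205, "dz": 30, "wx": 0, "wy": 0, "wz": 0.9, "claw": 0.65}
    - {"dx": -277, "dy": -227, "dz": 50, "wx": 0, "wy": 0, "wz": 1.05, "claw": 0.65}
    - {"dx": -323, "dy": -249, "dz": 70, "wx": 0, "wy": 0, "wz": 1.2, "claw": 0.65}
    - {"dx": -323, "dy": -249, "dz": 93, "wx": 0, "wy": 0, "wz": 1.282, "claw": 0.65}
    - {"dx": -323, "dy": -249, "dz": 93, "wx": 0, "wy": 0, "wz": 1.282, "claw": 0.65}
    - {"dx": -323, "dy": -249, "dz": 93, "wx": 0, "wy": 0, "wz": 1.282, "claw": 0.65}

```text
time: 2.5
position: [0.438, 0.2307, 0.11]
tool_rot: [0.737, 0.675, -0.001, -0.001]
force: [-0.8, 0.4, 1.4]
opening: 0.345
grasp_force: 0.0
```

Emit:
send_rows:
  series:
    - {"dx": 0, "dy": 0.7, "dz": 30, "wx": 0, "wy": 0, "wz": 0, "claw": 0.65}
    - {"dx": 0, "dy": 0.7, "dz": 60, "wx": 0, "wy": 0, "wz": 0, "claw": 0.65}
    - {"dx": 0, "dy": 0.7, "dz": 85, "wx": 0, "wy": 0, "wz": 0, "claw": 0.65}
    - {"dx": 0, "dy": 0.7, "dz": 85, "wx": 0, "wy": 0, "wz": 0, "claw": 0.65}

```text
time: 2.9
position: [0.4364, 0.2317, 0.0237]
tool_rot: [0.736, 0.677, -0.002, -0.001]
force: [-0.1, -0.3, -0.1]
opening: 0.351
grasp_force: 0.0
```

```bash
python3 - <<'E'
from h import *
t=bot.snapshot("top")[:,:,::-1];s=bot.snapshot("scene")[:,:,::-1]
def c(im,x,y,w_,h_): return cv2.resize(im[y:y+h_,x:x+w_],(400,300),interpolation=cv2.INTER_CUBIC)
cv2.imwrite("pics/m2.png",np.hstack([c(t,150,200,140,105),c(s,290,280,100,75)]))
E
```

```text
(no output)
```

View pics/m2.png

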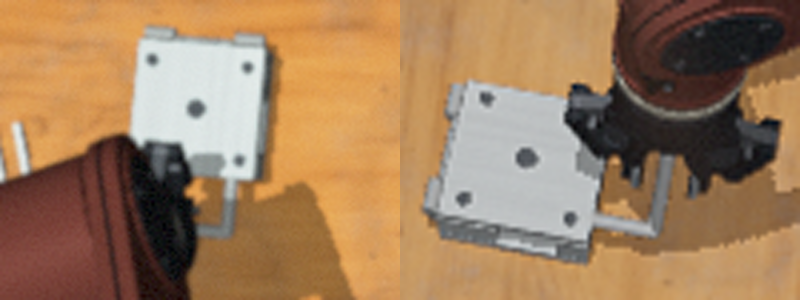

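The scene half shows the bar, at about (665,190), between the two fingertips at (630,175) and (695,180). I'll close on it.

Emit:
send_rows:
  newtons: 40
  series:
    - {"dx": 0, "dy": 0, "dz": 0, "wx": 0, "wy": 0, "wz": 0, "claw": 1}
    - {"dx": 0, "dy": 0, "dz": 0, "wx": 0, "wy": 0, "wz": 0, "claw": 1}
    - {"dx": 0, "dy": 0, "dz": 0, "wx": 0, "wy": 0, "wz": 0, "claw": 1}
    - {"dx": 0, "dy": 0, "dz": 0, "wx": 0, "wy": 0, "wz": 0, "claw": 1}
    - {"dx": 0, "dy": 0, "dz": 0, "wx": 0, "wy": 0, "wz": 0, "claw": 1}

```text
time: 3.5
position: [0.4394, 0.2312, 0.0258]
tool_rot: [0.737, 0.676, 0.0, 0.0]
force: [-0.3, -0.5, 0.2]
opening: 0.0
grasp_force: 0.0
```

```bash
python3 - <<'E'
import numpy as np
for th in np.linspace(0,1.94,25):
    x=-140*np.cos(th)+5*np.sin(th);z=140*np.sin(th)+5*np.cos(th)
    print(round(th,2),"dy",round(x+140,0),"dz",-round(z-5,0))
E
```

```text
0.0 dy 0.0 dz -0.0
0.08 dy 1.0 dz -11.0
0.16 dy 3.0 dz -22.0
0.24 dy 5.0 dz -33.0
0.32 dy 9.0 dz -44.0
0.4 dy 13.0 dz -55.0
0.48 dy 18.0 dz -65.0
0.57 dy 25.0 dz -74.0
0.65 dy 31.0 dz -83.0
0.73 dy 39.0 dz -92.0
0.81 dy 47.0 dz -100.0
0.89 dy 56.0 dz -107.0
0.97 dy 65.0 dz -113.0
1.05 dy 75.0 dz -119.0
1.13 dy 85.0 dz -124.0
1.21 dy 96.0 dz -128.0
1.29 dy 106.0 dz -131.0
1.37 dy 118.0 dz -133.0
1.45 dy 129.0 dz -135.0
1.54 dy 140.0 dz -135.0
1.62 dy 151.0 dz -135.0
1.7 dy 163.0 dz -133.0
1.78 dy 174.0 dz -131.0
1.86 dy 185.0 dz -128.0
1.94 dy 195.0 dz -124.0
```

The fingers shut without catching anything, so I'll look again.

```bash
python3 - <<'E'
from h import *
t=bot.snapshot("top")[:,:,::-1];s=bot.snapshot("scene")[:,:,::-1]
def c(im,x,y,w_,h_): return cv2.resize(im[y:y+h_,x:x+w_],(400,300),interpolation=cv2.INTER_CUBIC)
cv2.imwrite("pics/m3.png",np.hstack([c(t,170,225,80,60),c(s,310,290,80,60)]))
st=bot.get_state();p=st["position"];print(p,st["opening"])
M=R.from_quat(st["tool_rot"])
for b in (0,19,40): 
    q=p-M.as_matrix()[:,2]*b/1000; print(b,[((proj(c,q)[0]-o)*5).round() for c,o in(("top",(170,225)),("scene",(310,290)))])
q=w((.5284,.2238,-.0867),[(-.09,-.031,.043),(-.09,0,.043),(-.09,.031,.043)]);print(q.round(4))
print([((proj(c,q)-o)*5).round().tolist() for c,o in(("top",(170,225)),("scene",(310,290)))])
E
```

```text
[0.43915676 0.23108529 0.02554762] 0.005385204578571843
0 [array([234., 273.]), array([222., 192.])]
19 [array([224., 275.]), array([224., 178.])]
40 [array([214., 277.]), array([226., 163.])]
[[0.4361 0.2007 0.043 ]
 [0.4387 0.2316 0.043 ]
 [0.4414 0.2625 0.043 ]]
[[[296.0, 282.0], [224.0, 276.0], [152.0, 270.0]], [[235.0, 126.0], [224.0, 180.0], [214.0, 235.0]]]
```

View pics/m3.png

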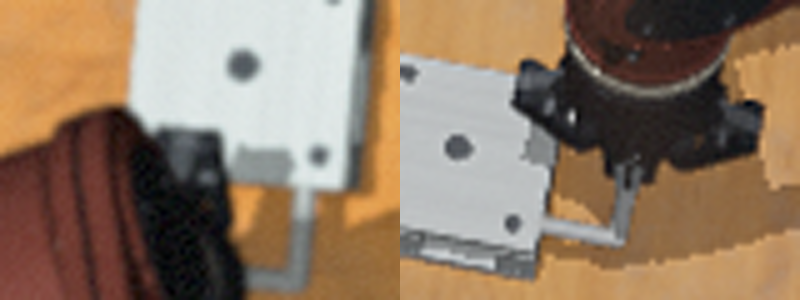

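Emit:
send_rows:
  series:
    - {"dx": 0, "dy": 1, "dz": -10, "wx": 0, "wy": 0, "wz": 0, "claw": 1}
    - {"dx": 0, "dy": 2, "dz": -20, "wx": 0, "wy": 0, "wz": 0, "claw": 1}
    - {"dx": 0, "dy": 4, "dz": -30, "wx": 0, "wy": 0, "wz": 0, "claw": 1}
    - {"dx": 0, "dy": 7, "dz": -40, "wx": 0, "wy": 0, "wz": 0, "claw": 1}

```text
time: 4.0
position: [0.4467, 0.2307, 0.0669]
tool_rot: [0.737, 0.676, 0.001, 0.0]
force: [0.8, -0.6, 0.7]
opening: -0.004
grasp_force: 0.0
```

```bash
python3 - <<'E'
from h import *
t=bot.snapshot("top")[:,:,::-1];s=bot.snapshot("scene")[:,:,::-1]
def c(im,x,y,w_,h_): return cv2.resize(im[y:y+h_,x:x+w_],(400,300),interpolation=cv2.INTER_CUBIC)
cv2.imwrite("pics/m4.png",np.hstack([c(t,170,225,80,60),c(s,310,290,80,60)]))
st=bot.get_state();p=st["position"];print(p,st["opening"],st["force"],st["grasp_force"])
E
```

```text
[0.44829723 0.23107342 0.06796079] 0.0021833875439992074 [-0.46226948 -0.1039667   0.97030746] 0.0
```

View pics/m4.png

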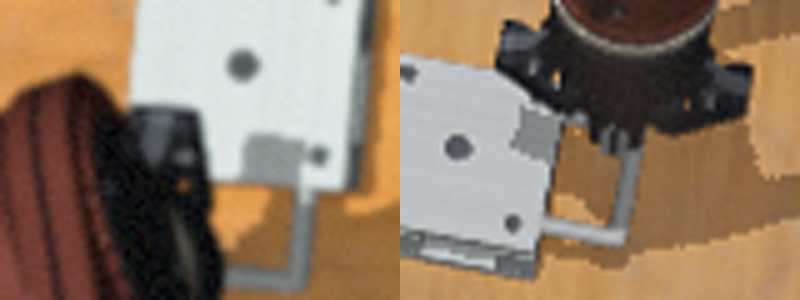

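```bash
python3 - <<'E'
from h import *
print("m4 tip",[((proj(c,[.4483,.2311,.068])[0]-o)*5).round() for c,o in(("top",(170,225)),("scene",(310,290)))])
for z in(.0237,.035,.045):
  print("m2 tips z",z,[((proj("scene",[.4364+dx,.2317+dy,z])[0]-(290,280))*4+(400,0)).round().tolist() for dx in(-.0145,.0145,-.029,.029) for dy in (-.011,.011)])
im=cv2.imread("pics/m4.png")
g=cv2.cvtColor(im,cv2.COLOR_BGR2GRAY)[90:260:5,555:700:4]
for r in g: print(" ".join(f"{v:3d}" for v in r))
E
```

```text
m4 tip [array([213., 255.]), array([208., 159.])]
m2 tips z 0.0237 [[685.0, 182.0], [682.0, 214.0], [641.0, 178.0], [638.0, 209.0], [707.0, 185.0], [705.0, 216.0], [619.0, 175.0], [616.0, 207.0]]
m2 tips z 0.035 [[686.0, 176.0], [683.0, 207.0], [642.0, 171.0], [639.0, 203.0], [708.0, 178.0], [706.0, 210.0], [620.0, 169.0], [617.0, 200.0]]
m2 tips z 0.045 [[687.0, 170.0], [684.0, 202.0], [643.0, 165.0], [639.0, 197.0], [709.0, 172.0], [707.0, 204.0], [620.0, 163.0], [617.0, 194.0]]
 62  54  29  43  40  42  39  33  35  31  33  35  33  34  35  38  37  36  39  36  38  38  35  33  36  39  37  33  32  35  26  25  30  26  28  25  35
 31  33  38  38  37  40  39  30  28  39  39  35  35  35  36  37  35  36  38  36  39  40  36  34  36  36  36  36  32  33  30  28  29  29  27  28  38
 28  34  37  36  33  32  32  30  29  38  37  32  34  39  39  35  36  38  36  37  38  38  38  35  36  32  33  38  32  38  42  39  44  64  36  29  33
 16  13  25  32  30  27  28  27  23  33  36  34  35  36  37  39  41  40  36  36  38  39  39  36  36  35  39  42  39  45  43  40  58  94  43  25  31
 50  35  45  29  30  5
[... 3717 characters left out ...]
 181 183 186 191 190 188 182 157 115 107 110 113 113 114 113 114 115 113 113 113 113 114 115 116 113 114 115
103 108 126 150 140 141 132 118 133 140 151 160 166 170 175 178 174 148 103 106 111 113 112 110 110 112 113 110 108 110 113 114 113 118 118 118 116
111 109 115 127 119 120 113 102 110 109 106 106 113 126 121 130 132 119 107 107 109 109 109 111 113 115 116 114 111 113 140 138 123 155 156 154 153
112 107 106 107 104 106 108 107 106 104  98  96  98 103  99 103 105 103 108 111 109 109 122 148 149 151 152 149 147 149 163 162 155 172 170 171 169
125 107 111 113 112 112 111 108 109 104 102 104 106 103 106 106 104 104 110 141 147 143 151 166 166 168 168 167 164 166 163 164 167 164 163 165 163
```

Emit:
send_rows:
  series:
    - {"dx": 0, "dy": -8, "dz": 0, "wx": 0, "wy": 0, "wz": 0, "claw": 1}
    - {"dx": 0, "dy": -8, "dz": 8, "wx": 0, "wy": 0, "wz": 0, "claw": 1}
    - {"dx": 0, "dy": -8, "dz": 15, "wx": 0, "wy": 0, "wz": 0, "claw": 1}
    - {"dx": 0, "dy": -8, "dz": 18, "wx": 0, "wy": 0, "wz": 0, "claw": 1}
    - {"dx": 0, "dy": -8, "dz": 21, "wx": 0, "wy": 0, "wz": 0, "claw": 1}
    - {"dx": 0, "dy": -8, "dz": 23, "wx": 0, "wy": 0, "wz": 0, "claw": 1}

```text
time: 4.7
position: [0.4379, 0.2311, 0.0419]
tool_rot: [0.737, 0.676, -0.0, -0.0]
force: [0.5, 1.2, -0.4]
opening: 0.002
grasp_force: 0.0
```

Emit:
send_rows:
  series:
    - {"dx": 0, "dy": 0, "dz": 4, "wx": 0, "wy": 0, "wz": 0, "claw": 1}
    - {"dx": 0, "dy": 0, "dz": 8, "wx": 0, "wy": 0, "wz": 0, "claw": 1}
    - {"dx": 0, "dy": 0, "dz": 12, "wx": 0, "wy": 0, "wz": 0, "claw": 1}
    - {"dx": 0, "dy": 0, "dz": 16, "wx": 0, "wy": 0, "wz": 0, "claw": 1}

```text
time: 5.1
position: [0.4382, 0.2312, 0.0262]
tool_rot: [0.737, 0.676, 0.0, 0.0]
force: [-0.6, -0.1, -0.3]
opening: 0.001
grasp_force: 0.0
```

Emit:
send_rows:
  series:
    - {"dx": 0, "dy": 0, "dz": 2, "wx": 0, "wy": 0, "wz": 0, "claw": 1}
    - {"dx": 0, "dy": 0, "dz": 4, "wx": 0, "wy": 0, "wz": 0, "claw": 1}
    - {"dx": 0, "dy": 0, "dz": 6, "wx": 0, "wy": 0, "wz": 0, "claw": 1}
    - {"dx": 0, "dy": 0, "dz": 6, "wx": 0, "wy": 0, "wz": 0, "claw": 1}

```text
time: 5.5
position: [0.4382, 0.2313, 0.0204]
tool_rot: [0.737, 0.676, 0.0, 0.0]
force: [0.1, -0.8, 0.5]
opening: 0.0
grasp_force: 0.0
```

```bash
python3 - <<'E'
from h import *
st=bot.get_state();print(st)
# numeric FK-free check: camera silhouettes of fingertips: darkest blob lower edge
a=bot.snapshot("scene")[:,:,::-1];b=cv2.imread("pics/scene0.png");cv2.imwrite("pics/now5.png",a)
d=(np.abs(a.astype(int)-b).sum(2)>90)&(a.max(2)<75)
u=slice(325,385);ys=[np.nonzero(d[:,c])[0].max() if d[:,c].any() else 0 for c in range(325,385)]
print("scene lower dark edge",list(zip(range(325,385,2),ys[::2])))
print(proj("scene",[st["position"]+[0,dy,dz] for dy in(-.011,0,.011) for dz in (0,.02,.03)]).round(1))
E
```

```text
{'time': 5.5, 'joints': array([3.26276935e-01, 1.32263377e-01, 2.00237457e+00, 1.82641801e-05,
       1.00684218e+00, 4.13280228e-01]), 'joint_vel': array([-0.00071544, -0.0032777 , -0.0014322 , -0.00040355,  0.00722798,
        0.00108298]), 'joint_torque': array([ 1.88389467e-04, -3.82460868e+01, -3.18120611e+01,  1.23309678e-04,
       -3.93531192e-02, -6.20081778e-05]), 'position': array([0.43823212, 0.23126834, 0.02040495]), 'tool_rot': array([7.37191730e-01, 6.75683617e-01, 5.45885594e-05, 1.56550313e-05]), 'force': array([ 0.14408133, -0.78023144,  0.50291156]), 'wrist_torque': array([ 0.00336686, -0.01455251,  0.01468931]), 'grasp_force': 0.0, 'opening': 0.0004412542940525817}
scene lower dark edge [(325, 0), (327, 0), (329, 0), (331, 0), (333, np.int64(312)), (335, np.int64(313)), (337, np.int64(315)), (339, np.int64(316)), (341, np.int64(318)), (343, np.int64(319)), (345, np.int64(320)), (347, np.int64(320)), (349, np.int64(319)), (351, np.int64(325)), (353, np.int64(325)), (355, np.int64(328)), (357, np.int64(323)), (359, np.int64(327)), (361, np.int64(324)), (363, np.int64(322)), (365, np.int64(324)), (367, np.int64(324)), (369, np.int64(323)), (371, np.int64(323)), (373, np.int64(322)), (375, np.int64(322)), (377, np.int64(322)), (379, np.int64(321)), (381, np.int64(320)), (383, np.int64(294))]
[[355.1 325.3]
 [355.4 322.4]
 [355.6 320.9]
 [354.7 329.2]
 [355.  326.3]
 [355.2 324.9]
 [354.3 333.1]
 [354.7 330.2]
 [354.8 328.8]]
```

```bash
python3 - <<'E'
import cv2
a=cv2.imread("pics/now5.png")
cv2.imwrite("pics/m5.png",cv2.resize(a[297:342,325:385],(800,600),interpolation=cv2.INTER_CUBIC))
E
```

View pics/m5.png

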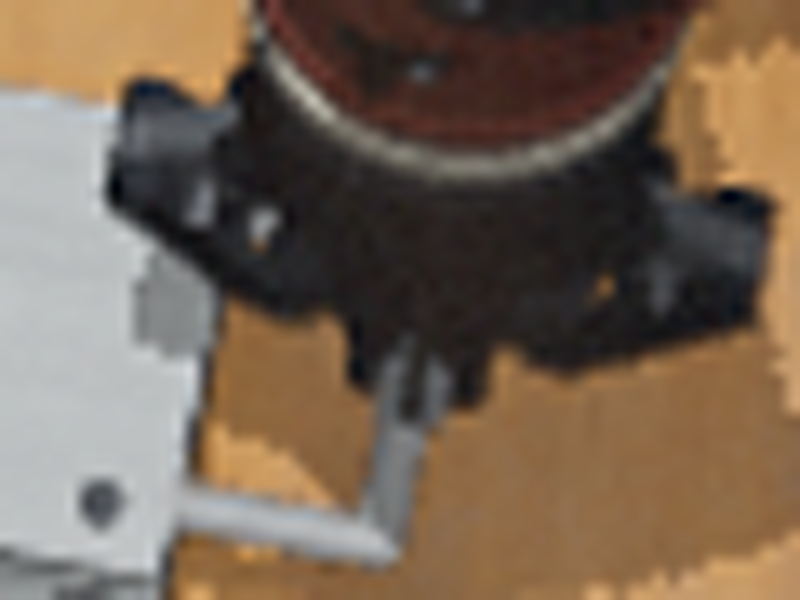

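Emit:
send_rows:
  series:
    - {"dx": 0, "dy": 0, "dz": 2, "wx": 0, "wy": 0, "wz": 0, "claw": 1}
    - {"dx": 0, "dy": 0, "dz": 4, "wx": 0, "wy": 0, "wz": 0, "claw": 1}
    - {"dx": 0, "dy": 0, "dz": 6, "wx": 0, "wy": 0, "wz": 0, "claw": 1}
    - {"dx": 0, "dy": 0, "dz": 8, "wx": 0, "wy": 0, "wz": 0, "claw": 1}

```text
time: 5.95
position: [0.439, 0.2316, 0.0183]
tool_rot: [0.737, 0.676, -0.0, 0.0]
force: [-26.7, -10.3, 64.9]
opening: -0.002
grasp_force: 34.3
```

Emit:
send_rows:
  series:
    - {"dx": 0, "dy": 0, "dz": -20, "wx": 0, "wy": 0, "wz": 0, "claw": 1}
    - {"dx": 0, "dy": -30, "dz": -20, "wx": 0, "wy": 0, "wz": 0, "claw": 1}
    - {"dx": 0, "dy": -50, "dz": -10, "wx": 0, "wy": 0, "wz": 0, "claw": 1}
    - {"dx": 0, "dy": -50, "dz": 8, "wx": 0, "wy": 0, "wz": 0, "claw": 1}
    - {"dx": 0, "dy": -50, "dz": 20, "wx": 0, "wy": 0, "wz": 0, "claw": 1}
    - {"dx": 0, "dy": -50, "dz": 26, "wx": 0, "wy": 0, "wz": 0, "claw": 1}
    - {"dx": 0, "dy": -50, "dz": 26, "wx": 0, "wy": 0, "wz": 0, "claw": 1}

```text
time: 6.65
position: [0.388, 0.2353, -0.0143]
tool_rot: [0.737, 0.676, -0.001, -0.0]
force: [-0.3, -0.4, -0.6]
opening: -0.002
grasp_force: 0.0
```

Emit:
send_rows:
  series:
    - {"dx": 0, "dy": 0, "dz": 3, "wx": 0, "wy": 0, "wz": 0, "claw": 1}
    - {"dx": 0, "dy": 0, "dz": 6, "wx": 0, "wy": 0, "wz": 0, "claw": 1}
    - {"dx": 0, "dy": 0, "dz": 9, "wx": 0, "wy": 0, "wz": 0, "claw": 1}
    - {"dx": 0, "dy": 0, "dz": 11, "wx": 0, "wy": 0, "wz": 0, "claw": 1}

```text
time: 7.05
position: [0.3885, 0.2356, -0.0246]
tool_rot: [0.737, 0.676, 0.0, 0.0]
force: [0.6, -0.0, -0.3]
opening: 0.001
grasp_force: 0.0
```

Emit:
send_rows:
  series:
    - {"dx": 0, "dy": 0, "dz": 1, "wx": 0, "wy": 0, "wz": 0, "claw": 1}
    - {"dx": 0, "dy": 0, "dz": 2, "wx": 0, "wy": 0, "wz": 0, "claw": 1}
    - {"dx": 0, "dy": 0, "dz": 3, "wx": 0, "wy": 0, "wz": 0, "claw": 1}
    - {"dx": 0, "dy": 0, "dz": 4, "wx": 0, "wy": 0, "wz": 0, "claw": 1}

```text
time: 7.45
position: [0.3885, 0.2356, -0.0278]
tool_rot: [0.737, 0.676, -0.0, -0.0]
force: [-5.9, -2.1, 17.3]
opening: 0.001
grasp_force: 9.0
```

Emit:
send_rows:
  series:
    - {"dx": 0, "dy": 0, "dz": -40, "wx": 0, "wy": 0, "wz": 0, "claw": 0.65}
    - {"dx": 0, "dy": 20, "dz": -75, "wx": 0, "wy": 0, "wz": 0, "claw": 0.65}
    - {"dx": 0, "dy": 50.5, "dz": -75, "wx": 0, "wy": 0, "wz": 0, "claw": 0.65}
    - {"dx": 0, "dy": 50.5, "dz": -75, "wx": 0, "wy": 0, "wz": 0, "claw": 0.65}
    - {"dx": 0, "dy": 50.5, "dz": -50, "wx": 0, "wy": 0, "wz": 0, "claw": 0.65}
    - {"dx": 0, "dy": 50.5, "dz": -24, "wx": 0, "wy": 0, "wz": 0, "claw": 0.65}
    - {"dx": 0, "dy": 50.5, "dz": -24, "wx": 0, "wy": 0, "wz": 0, "claw": 0.65}

```text
time: 8.15
position: [0.4343, 0.2298, -0.0083]
tool_rot: [0.737, 0.676, -0.004, -0.002]
force: [-0.5, -0.4, -0.6]
opening: 0.351
grasp_force: 0.0
```

Emit:
send_rows:
  newtons: 40
  series:
    - {"dx": 0, "dy": 0, "dz": 0, "wx": 0, "wy": 0, "wz": 0, "claw": 1}
    - {"dx": 0, "dy": 0, "dz": 0, "wx": 0, "wy": 0, "wz": 0, "claw": 1}
    - {"dx": 0, "dy": 0, "dz": 0, "wx": 0, "wy": 0, "wz": 0, "claw": 1}
    - {"dx": 0, "dy": 0, "dz": 0, "wx": 0, "wy": 0, "wz": 0, "claw": 1}

```text
time: 8.55
position: [0.44, 0.2311, -0.0033]
tool_rot: [0.737, 0.676, 0.001, 0.001]
force: [2.7, -5.0, -1.1]
opening: 0.099
grasp_force: 38.9
```

Emit:
send_rows:
  series:
    - {"dx": 0, "dy": 1, "dz": -11, "wx": 0, "wy": 0, "wz": 0, "claw": 1}
    - {"dx": 0, "dy": 3, "dz": -22, "wx": 0, "wy": 0, "wz": 0, "claw": 1}
    - {"dx": 0, "dy": 5, "dz": -33, "wx": 0, "wy": 0, "wz": 0, "claw": 1}
    - {"dx": 0, "dy": 9, "dz": -44, "wx": 0, "wy": 0, "wz": 0, "claw": 1}
    - {"dx": 0, "dy": 13, "dz": -55, "wx": 0, "wy": 0, "wz": 0, "claw": 1}
    - {"dx": 0, "dy": 18, "dz": -65, "wx": 0, "wy": 0, "wz": 0, "claw": 1}
    - {"dx": 0, "dy": 25, "dz": -74, "wx": 0, "wy": 0, "wz": 0, "claw": 1}
    - {"dx": 0, "dy": 31, "dz": -83, "wx": 0, "wy": 0, "wz": 0, "claw": 1}
    - {"dx": 0, "dy": 39, "dz": -92, "wx": 0, "wy": 0, "wz": 0, "claw": 1}
    - {"dx": 0, "dy": 47, "dz": -100, "wx": 0, "wy": 0, "wz": 0, "claw": 1}
    - {"dx": 0, "dy": 56, "dz": -107, "wx": 0, "wy": 0, "wz": 0, "claw": 1}
    - {"dx": 0, "dy": 65, "dz": -113, "wx": 0, "wy": 0, "wz": 0, "claw": 1}

```text
time: 9.75
position: [0.5025, 0.2258, 0.1099]
tool_rot: [0.737, 0.676, -0.001, -0.001]
force: [-4.6, -1.3, 4.7]
opening: 0.099
grasp_force: 40.0
```

Emit:
send_rows:
  series:
    - {"dx": 0, "dy": 10, "dz": -6, "wx": 0, "wy": 0, "wz": 0, "claw": 1}
    - {"dx": 0, "dy": 20, "dz": -11, "wx": 0, "wy": 0, "wz": 0, "claw": 1}
    - {"dx": 0, "dy": 31, "dz": -15, "wx": 0, "wy": 0, "wz": 0, "claw": 1}
    - {"dx": 0, "dy": 41, "dz": -18, "wx": 0, "wy": 0, "wz": 0, "claw": 1}
    - {"dx": 0, "dy": 53, "dz": -20, "wx": 0, "wy": 0, "wz": 0, "claw": 1}
    - {"dx": 0, "dy": 64, "dz": -22, "wx": 0, "wy": 0, "wz": 0, "claw": 1}
    - {"dx": 0, "dy": 75, "dz": -22, "wx": 0, "wy": 0, "wz": 0, "claw": 1}
    - {"dx": 0, "dy": 86, "dz": -22, "wx": 0, "wy": 0, "wz": 0, "claw": 1}
    - {"dx": 0, "dy": 98, "dz": -20, "wx": 0, "wy": 0, "wz": 0, "claw": 1}
    - {"dx": 0, "dy": 109, "dz": -18, "wx": 0, "wy": 0, "wz": 0, "claw": 1}
    - {"dx": 0, "dy": 120, "dz": -15, "wx": 0, "wy": 0, "wz": 0, "claw": 1}
    - {"dx": 0, "dy": 125, "dz": -13, "wx": 0, "wy": 0, "wz": 0, "claw": 1}

```text
time: 10.95
position: [0.6291, 0.215, 0.1209]
tool_rot: [0.737, 0.676, 0.0, -0.0]
force: [-0.3, 3.8, 4.1]
opening: 0.096
grasp_force: 42.5
```

Emit:
send_rows:
  series:
    - {"dx": 0, "dy": 0, "dz": 0, "wx": 0, "wy": 0, "wz": 0, "claw": 0.6}
    - {"dx": 0, "dy": 0, "dz": 0, "wx": 0, "wy": 0, "wz": 0, "claw": 0.6}
    - {"dx": 0, "dy": 0, "dz": 0, "wx": 0, "wy": 0, "wz": 0, "claw": 0.6}
    - {"dx": 0, "dy": 0, "dz": -20, "wx": 0, "wy": 0, "wz": 0, "claw": 0.6}
    - {"dx": 0, "dy": 0, "dz": -50, "wx": 0, "wy": 0, "wz": 0, "claw": 0.6}
    - {"dx": 0, "dy": 0, "dz": -90, "wx": 0, "wy": 0, "wz": 0, "claw": 0.6}
    - {"dx": 0, "dy": -40, "dz": -90, "wx": 0, "wy": 0, "wz": -0.1, "claw": 0.3}
    - {"dx": 0, "dy": -80, "dz": -90, "wx": 0, "wy": 0, "wz": -0.25, "claw": 0.3}
    - {"dx": 0, "dy": -109, "dz": -90, "wx": 0, "wy": 0, "wz": -0.4, "claw": 0.3}
    - {"dx": 0, "dy": -109, "dz": -80, "wx": 0, "wy": 0, "wz": -0.55, "claw": 0.3}
    - {"dx": 0, "dy": -109, "dz": -70, "wx": 0, "wy": 0, "wz": -0.7, "claw": 0.3}
    - {"dx": 0, "dy": -109, "dz": -60, "wx": 0, "wy": 0, "wz": -0.85, "claw": 0.3}

```text
time: 12.15
position: [0.5188, 0.2241, 0.1816]
tool_rot: [0.39, 0.921, 0.0, 0.0]
force: [-0.2, -0.6, -1.1]
opening: 0.698
grasp_force: 0.0
```

```bash
python3 - <<'E'
from h import *
print(bot.get_state()["position"],bot.get_state()["force"],rel((.5205,.2246,.06),85),rel((.5205,.2246,-.0065),85))
s=bot.snapshot("scene")[:,:,::-1];cv2.imwrite("pics/s6.png",s);bot.snapshot("top")
for c in("scene","top"):
  for t in("flask_lid","lid_bar","casting"): print(c,t,[(np.round(d["rect"]).tolist(),round(d["confidence"],2)) for d in bot.find_in(c,t)][:2])
for th in(1.95,):
  L=[(.05+.0,.0,.038),(.05-.14*np.cos(th)+.005*np.sin(th),0,.038+.14*np.sin(th)+.005*np.cos(th))]
  print([proj(c,w((.5284,.2238,-.0867),L)).round() for c in("scene","top")])
E
```

```text
[0.51880803 0.22409845 0.18159733] [-0.18116465 -0.62464651 -1.07107284] ([-0.7, 1.5, 121.6], [0.0, 0.001, -0.714]) ([-0.7, 1.5, 188.1], [0.0, 0.001, -0.714])
scene flask_lid [([273.0, 278.0, 308.0, 334.0], 0.75)]
scene lid_bar [([274.0, 282.0, 310.0, 338.0], 0.67)]
scene casting [([313.0, 318.0, 332.0, 328.0], 0.58), ([275.0, 282.0, 306.0, 336.0], 0.29)]
top flask_lid [([189.0, 178.0, 242.0, 218.0], 0.96)]
top lid_bar [([194.0, 174.0, 244.0, 221.0], 0.75), ([459.0, 139.0, 461.0, 149.0], 0.27)]
top casting [([218.0, 229.0, 227.0, 252.0], 0.79)]
[array([[302., 317.],
       [278., 292.]]), array([[221., 215.],
       [211., 179.]])]
```

The networks see the lid where the open-on-its-stop model predicts it, and the casting inside the flask. I'll descend on the long sides.

Emit:
send_rows:
  newtons: 35
  series:
    - {"dx": 0, "dy": 0.5, "dz": 25, "wx": 0, "wy": 0, "wz": -0.15, "claw": 0.3}
    - {"dx": -0.7, "dy": 1.5, "dz": 50, "wx": 0, "wy": 0, "wz": -0.3, "claw": 0.3}
    - {"dx": -0.7, "dy": 1.5, "dz": 75, "wx": 0, "wy": 0, "wz": -0.45, "claw": 0.3}
    - {"dx": -0.7, "dy": 1.5, "dz": 95, "wx": 0, "wy": 0, "wz": -0.6, "claw": 0.3}
    - {"dx": -0.7, "dy": 1.5, "dz": 105, "wx": 0, "wy": 0, "wz": -0.714, "claw": 0.3}
    - {"dx": -0.7, "dy": 1.5, "dz": 125, "wx": 0, "wy": 0, "wz": -0.714, "claw": 0.3}
    - {"dx": -0.7, "dy": 1.5, "dz": 145, "wx": 0, "wy": 0, "wz": -0.714, "claw": 0.3}
    - {"dx": -0.7, "dy": 1.5, "dz": 165, "wx": 0, "wy": 0, "wz": -0.714, "claw": 0.3}
    - {"dx": -0.7, "dy": 1.5, "dz": 180, "wx": 0, "wy": 0, "wz": -0.714, "claw": 0.3}
    - {"dx": -0.7, "dy": 1.5, "dz": 187.5, "wx": 0, "wy": 0, "wz": -0.714, "claw": 0.3}
    - {"dx": -0.7, "dy": 1.5, "dz": 187.5, "wx": 0, "wy": 0, "wz": -0.714, "claw": 0.3}

```text
time: 13.65
position: [0.5202, 0.2244, -0.0069]
tool_rot: [0.047, 0.999, -0.0, -0.001]
force: [-0.5, -0.7, -0.2]
opening: 0.702
grasp_force: 0.0
```

Emit:
send_rows:
  newtons: 35
  series:
    - {"dx": 0, "dy": 0, "dz": 0, "wx": 0, "wy": 0, "wz": 0, "claw": 1}
    - {"dx": 0, "dy": 0, "dz": 0, "wx": 0, "wy": 0, "wz": 0, "claw": 1}
    - {"dx": 0, "dy": 0, "dz": 0, "wx": 0, "wy": 0, "wz": 0, "claw": 1}
    - {"dx": 0, "dy": 0, "dz": 0, "wx": 0, "wy": 0, "wz": 0, "claw": 1}
    - {"dx": 0, "dy": 0, "dz": 0, "wx": 0, "wy": 0, "wz": 0, "claw": 1}

```text
time: 14.15
position: [0.5221, 0.225, -0.0046]
tool_rot: [0.047, 0.999, 0.0, 0.001]
force: [0.2, -0.1, 5.7]
opening: 0.318
grasp_force: 35.8
```

Emit:
send_rows:
  series:
    - {"dx": 0, "dy": 0, "dz": -3, "wx": 0, "wy": 0, "wz": 0, "claw": 1}
    - {"dx": 0, "dy": 0, "dz": -8, "wx": 0, "wy": 0, "wz": 0, "claw": 1}
    - {"dx": 0, "dy": 0, "dz": -15, "wx": 0, "wy": 0, "wz": 0, "claw": 1}
    - {"dx": 0, "dy": 0, "dz": -25, "wx": 0, "wy": 0, "wz": 0, "claw": 1}
    - {"dx": 0, "dy": 0, "dz": -38, "wx": 0, "wy": 0, "wz": 0, "claw": 1}
    - {"dx": 0, "dy": 0, "dz": -55, "wx": 0, "wy": 0, "wz": 0, "claw": 1}
    - {"dx": 0, "dy": 0, "dz": -75, "wx": 0, "wy": 0, "wz": 0, "claw": 1}
    - {"dx": 0, "dy": 0, "dz": -95, "wx": 0, "wy": 0, "wz": 0, "claw": 1}
    - {"dx": 0, "dy": 0, "dz": -115, "wx": 0, "wy": 0, "wz": 0, "claw": 1}
    - {"dx": 0, "dy": 0, "dz": -126, "wx": 0, "wy": 0, "wz": 0, "claw": 1}

```text
time: 15.15
position: [0.522, 0.2251, 0.1231]
tool_rot: [0.047, 0.999, 0.001, 0.002]
force: [0.4, 0.4, -0.2]
opening: 0.318
grasp_force: 35.1
```

Emit:
send_rows:
  series:
    - {"dx": 3, "dy": -20, "dz": 0, "wx": 0, "wy": 0, "wz": 0.13, "claw": 1}
    - {"dx": 8, "dy": -50, "dz": 0, "wx": 0, "wy": 0, "wz": 0.27, "claw": 1}
    - {"dx": 14, "dy": -87, "dz": 0, "wx": 0, "wy": 0, "wz": 0.41, "claw": 1}
    - {"dx": 20, "dy": -124, "dz": 0, "wx": 0, "wy": 0, "wz": 0.55, "claw": 1}
    - {"dx": 26, "dy": -161, "dz": 0, "wx": 0, "wy": 0, "wz": 0.69, "claw": 1}
    - {"dx": 32, "dy": -198, "dz": 0, "wx": 0, "wy": 0, "wz": 0.83, "claw": 1}
    - {"dx": 38, "dy": -235, "dz": 0, "wx": 0, "wy": 0, "wz": 0.97, "claw": 1}
    - {"dx": 44, "dy": -272, "dz": 0, "wx": 0, "wy": 0, "wz": 1.11, "claw": 1}
    - {"dx": 50, "dy": -309, "dz": 0, "wx": 0, "wy": 0, "wz": 1.25, "claw": 1}
    - {"dx": 55, "dy": -346, "dz": 0, "wx": 0, "wy": 0, "wz": 1.39, "claw": 1}
    - {"dx": 58, "dy": -365, "dz": 0, "wx": 0, "wy": 0, "wz": 1.5, "claw": 1}
    - {"dx": 58, "dy": -371, "dz": 0, "wx": 0, "wy": 0, "wz": 1.571, "claw": 1}

```text
time: 16.35
position: [0.4277, -0.1412, 0.1204]
tool_rot: [0.742, 0.671, -0.0, 0.0]
force: [0.8, 0.2, -0.1]
opening: 0.32
grasp_force: 35.1
```

Emit:
send_rows:
  series:
    - {"dx": 0, "dy": 0, "dz": 20, "wx": 0, "wy": 0, "wz": 0, "claw": 1}
    - {"dx": 0, "dy": 0, "dz": 45, "wx": 0, "wy": 0, "wz": 0, "claw": 1}
    - {"dx": 0, "dy": 0, "dz": 70, "wx": 0, "wy": 0, "wz": 0, "claw": 1}
    - {"dx": 0, "dy": 0, "dz": 95, "wx": 0, "wy": 0, "wz": 0, "claw": 1}
    - {"dx": 0, "dy": 0, "dz": 112, "wx": 0, "wy": 0, "wz": 0, "claw": 1}
    - {"dx": 0, "dy": 0, "dz": 122, "wx": 0, "wy": 0, "wz": 0, "claw": 1}
    - {"dx": 0, "dy": 0, "dz": 128, "wx": 0, "wy": 0, "wz": 0, "claw": 1}
    - {"dx": 0, "dy": 0, "dz": 131, "wx": 0, "wy": 0, "wz": 0, "claw": 1}
    - {"dx": 0, "dy": 0, "dz": 131, "wx": 0, "wy": 0, "wz": 0, "claw": 1}

```text
time: 17.25
position: [0.4288, -0.1394, -0.0106]
tool_rot: [0.74, 0.673, 0.0, 0.0]
force: [-0.4, 0.3, -0.5]
opening: 0.318
grasp_force: 35.1
```

Emit:
send_rows:
  series:
    - {"dx": 0, "dy": 0, "dz": 1.5, "wx": 0, "wy": 0, "wz": 0, "claw": 1}
    - {"dx": 0, "dy": 0, "dz": 3, "wx": 0, "wy": 0, "wz": 0, "claw": 1}
    - {"dx": 0, "dy": 0, "dz": 4.5, "wx": 0, "wy": 0, "wz": 0, "claw": 1}
    - {"dx": 0, "dy": 0, "dz": 5.5, "wx": 0, "wy": 0, "wz": 0, "claw": 1}
    - {"dx": 0, "dy": 0, "dz": 5.5, "wx": 0, "wy": 0, "wz": 0, "claw": 1}

```text
time: 17.75
position: [0.4284, -0.1392, -0.0166]
tool_rot: [0.74, 0.673, -0.0, -0.0]
force: [0.5, -0.0, -0.2]
opening: 0.315
grasp_force: 35.1
```

Emit:
send_rows:
  series:
    - {"dx": 0, "dy": 0, "dz": 0.8, "wx": 0, "wy": 0, "wz": 0, "claw": 1}
    - {"dx": 0, "dy": 0, "dz": 1.6, "wx": 0, "wy": 0, "wz": 0, "claw": 1}
    - {"dx": 0, "dy": 0, "dz": 2.2, "wx": 0, "wy": 0, "wz": 0, "claw": 1}
    - {"dx": 0, "dy": 0, "dz": 2.2, "wx": 0, "wy": 0, "wz": 0, "claw": 1}

```text
time: 18.15
position: [0.4284, -0.1392, -0.0168]
tool_rot: [0.739, 0.673, -0.0, -0.001]
force: [-8.9, 3.9, 23.7]
opening: 0.321
grasp_force: 37.9
```

Emit:
send_rows:
  series:
    - {"dx": 0, "dy": 0, "dz": -1.2, "wx": 0, "wy": 0, "wz": 0, "claw": 1}
    - {"dx": 0, "dy": 0, "dz": -1.2, "wx": 0, "wy": 0, "wz": 0, "claw": 0.5}
    - {"dx": 0, "dy": 0, "dz": -1.2, "wx": 0, "wy": 0, "wz": 0, "claw": 0.5}
    - {"dx": 0, "dy": 0, "dz": -1.2, "wx": 0, "wy": 0, "wz": 0, "claw": 0.5}
    - {"dx": 0, "dy": 0, "dz": -1.2, "wx": 0, "wy": 0, "wz": 0, "claw": 0.5}

```text
time: 18.65
position: [0.4283, -0.1392, -0.0177]
tool_rot: [0.74, 0.673, -0.0, -0.0]
force: [-0.0, 1.1, 0.2]
opening: 0.504
grasp_force: 0.0
```

Emit:
send_rows:
  series:
    - {"dx": 0, "dy": 0, "dz": -15, "wx": 0, "wy": 0, "wz": 0, "claw": 0.5}
    - {"dx": 0, "dy": 0, "dz": -40, "wx": 0, "wy": 0, "wz": 0, "claw": 0.3}
    - {"dx": 0, "dy": 0, "dz": -70, "wx": 0, "wy": 0, "wz": -0.13, "claw": 0}
    - {"dx": 0, "dy": 0, "dz": -100, "wx": 0, "wy": 0, "wz": -0.27, "claw": 0}
    - {"dx": 0, "dy": 0, "dz": -120, "wx": 0, "wy": 0, "wz": -0.41, "claw": 0}
    - {"dx": 0, "dy": 0, "dz": -120, "wx": 0, "wy": 0, "wz": -0.55, "claw": 0}
    - {"dx": 0, "dy": 0, "dz": -120, "wx": 0, "wy": 0, "wz": -0.69, "claw": 0}
    - {"dx": 0, "dy": 0, "dz": -120, "wx": 0, "wy": 0, "wz": -0.83, "claw": 0}
    - {"dx": 0, "dy": 0, "dz": -120, "wx": 0, "wy": 0, "wz": -0.97, "claw": 0}
    - {"dx": 0, "dy": 0, "dz": -120, "wx": 0, "wy": 0, "wz": -1.11, "claw": 0}
    - {"dx": 0, "dy": 0, "dz": -120, "wx": 0, "wy": 0, "wz": -1.25, "claw": 0}
    - {"dx": 0, "dy": 0, "dz": -120, "wx": 0, "wy": 0, "wz": -1.39, "claw": 0}

```text
time: 19.85
position: [0.4282, -0.1392, 0.1022]
tool_rot: [0.134, 0.991, 0.0, -0.0]
force: [0.6, 0.2, -1.0]
opening: 0.997
grasp_force: 0.0
```

```bash
python3 - <<'E'
from h import *
st=bot.get_state();print(st["time"],st["position"],R.from_quat(st["tool_rot"]).as_matrix()[:,1],st["opening"])
t=bot.snapshot("top");s=bot.snapshot("scene");cv2.imwrite("pics/t7.png",t[:,:,::-1]);cv2.imwrite("pics/s7.png",s[:,:,::-1])
# predicted outline of the top face of the casting at (.4276,-.148), yaw -95.4
L=[(-.027,-.014),(-.027,.014),(.009,.014),(.009,.008),(.027,.008),(.027,-.008),(.009,-.008),(.009,-.014)]
q=(.4276,-.148,np.radians(-95.4))
for c,im in(("top",t),("scene",s)):
    P=np.r_[proj(c,w(q,[(a,b,0) for a,b in L])),proj(c,w(q,[(a,b,.024) for a,b in L]))].astype(np.float32)
    m=np.zeros((480,640),np.uint8);cv2.fillConvexPoly(m,cv2.convexHull(P).astype(np.int32),1)
    print(c,"pred rect",P.min(0).round(1),P.max(0).round(1))
    for d in bot.cut_out(c,"casting")[:2]: print(d["confidence"],np.round(d["rect"],1),d["pixels"].sum(),m.sum())
print(rel((.4276,-.148,-.024),84.6),rel((.4276,-.148,.06),84.6))
c=lambda im,x,y:cv2.resize(im[y:y+60,x:x+80,::-1],(400,300),interpolation=cv2.INTER_CUBIC)
pt=proj("top",[.4276,-.148,.02])[0].astype(int);ps=proj("scene",[.4276,-.148,.02])[0].astype(int)
cv2.imwrite("pics/m7.png",np.hstack([c(t,pt[0]-40,pt[1]-30),c(s,ps[0]-40,ps[1]-30)]));print(pt,ps)
E
```

```text
19.85 [ 0.42824628 -0.13916475  0.1022353 ] [2.65825113e-01 9.64021264e-01 1.12019238e-04] 0.9974337803602277
top pred rect [376.8 276.2] [403.9 291. ]
scene pred rect [363. 200.] [375.  220.9]
0.74 [364.1 203.  376.  220.8] 153 219
0.2 [366.5 231.3 390.8 261.5] 567 219
([-1.7, -8.6, 126.3], [0.0, -0.0, -0.184]) ([-1.7, -8.6, 42.3], [0.0, -0.0, -0.184])
[390 284] [369 208]
```

View pics/m7.png

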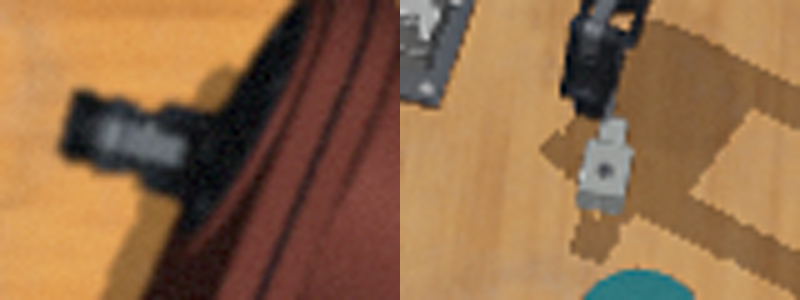

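The casting stands upright at about (605,160) in the scene half, nose away from the camera, and it matches the prediction to about 1 px. I'll regrasp it by its ends.

Emit:
send_rows:
  newtons: 30
  series:
    - {"dx": -1.7, "dy": -8.6, "dz": 10, "wx": 0, "wy": 0, "wz": -0.1, "claw": 0}
    - {"dx": -1.7, "dy": -8.6, "dz": 25, "wx": 0, "wy": 0, "wz": -0.184, "claw": 0}
    - {"dx": -1.7, "dy": -8.6, "dz": 50, "wx": 0, "wy": 0, "wz": -0.184, "claw": 0}
    - {"dx": -1.7, "dy": -8.6, "dz": 75, "wx": 0, "wy": 0, "wz": -0.184, "claw": 0}
    - {"dx": -1.7, "dy": -8.6, "dz": 100, "wx": 0, "wy": 0, "wz": -0.184, "claw": 0}
    - {"dx": -1.7, "dy": -8.6, "dz": 118, "wx": 0, "wy": 0, "wz": -0.184, "claw": 0}
    - {"dx": -1.7, "dy": -8.6, "dz": 126, "wx": 0, "wy": 0, "wz": -0.184, "claw": 0}
    - {"dx": -1.7, "dy": -8.6, "dz": 126, "wx": 0, "wy": 0, "wz": -0.184, "claw": 0}

```text
time: 20.85
position: [0.4268, -0.1475, -0.0245]
tool_rot: [0.046, 0.999, 0.001, -0.001]
force: [-0.1, 0.0, 0.2]
opening: 1.003
grasp_force: 0.0
```

Emit:
send_rows:
  newtons: 30
  series:
    - {"dx": 0, "dy": 0, "dz": 0, "wx": 0, "wy": 0, "wz": 0, "claw": 0.3}
    - {"dx": 0, "dy": 0, "dz": 0, "wx": 0, "wy": 0, "wz": 0, "claw": 0.36}
    - {"dx": 0, "dy": 0, "dz": 0, "wx": 0, "wy": 0, "wz": 0, "claw": 0.42}
    - {"dx": 0, "dy": 0, "dz": 0, "wx": 0, "wy": 0, "wz": 0, "claw": 1}
    - {"dx": 0, "dy": 0, "dz": 0, "wx": 0, "wy": 0, "wz": 0, "claw": 1}
    - {"dx": 0, "dy": 0, "dz": 0, "wx": 0, "wy": 0, "wz": 0, "claw": 1}

```text
time: 21.45
position: [0.429, -0.1487, -0.0222]
tool_rot: [0.045, 0.999, -0.001, 0.001]
force: [-0.3, 1.1, 5.6]
opening: 0.624
grasp_force: 32.3
```

Emit:
send_rows:
  series:
    - {"dx": 0, "dy": 0, "dz": -3, "wx": 0, "wy": 0, "wz": 0, "claw": 1}
    - {"dx": 0, "dy": 0, "dz": -10, "wx": 0, "wy": 0, "wz": 0, "claw": 1}
    - {"dx": 0, "dy": 0, "dz": -30, "wx": 0, "wy": 0, "wz": 0, "claw": 1}
    - {"dx": 0, "dy": 0, "dz": -60, "wx": 0, "wy": 0, "wz": 0, "claw": 1}
    - {"dx": 0, "dy": 0, "dz": -90, "wx": 0, "wy": 0, "wz": 0, "claw": 1}
    - {"dx": 0, "dy": 0, "dz": -115, "wx": 0, "wy": 0, "wz": 0, "claw": 1}
    - {"dx": 0, "dy": 0, "dz": -120, "wx": 0, "wy": 0, "wz": 0, "claw": 1}
    - {"dx": 0, "dy": 0, "dz": -120, "wx": 0, "wy": 0, "wz": 0, "claw": 1}

```text
time: 22.25
position: [0.4284, -0.1483, 0.0974]
tool_rot: [0.045, 0.999, -0.001, 0.001]
force: [-0.4, -0.5, -1.4]
opening: 0.624
grasp_force: 31.7
```

```bash
python3 - <<'E'
from h import *
st=bot.get_state();M=R.from_quat(st["tool_rot"]).as_matrix()
print(st["time"],st["position"],st["force"],np.degrees(np.arctan2(M[1,1],M[0,1])),st["opening"])
print(rel((.555,-.2285,.0965),-9.3))
E
```

```text
22.25 [ 0.4283696  -0.14834227  0.09739955] [-0.4264125  -0.47187659 -1.35078332] 84.7949232939126 0.6244994730156729
([-133.4, -68.3, 1.3], [0.001, 0.002, 1.642])
```

Emit:
send_rows:
  series:
    - {"dx": -8, "dy": -4, "dz": 0, "wx": 0, "wy": 0, "wz": 0.14, "claw": 1}
    - {"dx": -20, "dy": -10, "dz": 0, "wx": 0, "wy": 0, "wz": 0.28, "claw": 1}
    - {"dx": -34, "dy": -17, "dz": 0, "wx": 0, "wy": 0, "wz": 0.42, "claw": 1}
    - {"dx": -48, "dy": -24, "dz": 0, "wx": 0, "wy": 0, "wz": 0.56, "claw": 1}
    - {"dx": -62, "dy": -31, "dz": 0, "wx": 0, "wy": 0, "wz": 0.7, "claw": 1}
    - {"dx": -76, "dy": -38, "dz": 0, "wx": 0, "wy": 0, "wz": 0.84, "claw": 1}
    - {"dx": -90, "dy": -46, "dz": 0, "wx": 0, "wy": 0, "wz": 0.98, "claw": 1}
    - {"dx": -104, "dy": -53, "dz": 0, "wx": 0, "wy": 0, "wz": 1.12, "claw": 1}
    - {"dx": -118, "dy": -60, "dz": 0, "wx": 0, "wy": 0, "wz": 1.26, "claw": 1}
    - {"dx": -128, "dy": -65, "dz": 0, "wx": 0, "wy": 0, "wz": 1.4, "claw": 1}
    - {"dx": -133.4, "dy": -68.3, "dz": 0, "wx": 0, "wy": 0, "wz": 1.54, "claw": 1}
    - {"dx": -133.4, "dy": -68.3, "dz": 0, "wx": 0, "wy": 0, "wz": 1.642, "claw": 1}

```text
time: 23.45
position: [0.5536, -0.2279, 0.0938]
tool_rot: [0.764, 0.645, -0.001, -0.002]
force: [-0.7, -0.2, -0.1]
opening: 0.624
grasp_force: 31.7
```

Emit:
send_rows:
  series:
    - {"dx": 0, "dy": 0, "dz": 0, "wx": 0, "wy": 0, "wz": 0, "claw": 1}
    - {"dx": 0, "dy": 0, "dz": 0, "wx": 0, "wy": 0, "wz": 0, "claw": 1}

```text
time: 23.65
position: [0.5533, -0.2275, 0.0946]
tool_rot: [0.761, 0.649, -0.001, -0.001]
force: [-0.2, 0.4, -0.1]
opening: 0.623
grasp_force: 31.7
```

```bash
python3 - <<'E'
from h import *
st=bot.get_state();M=R.from_quat(st["tool_rot"]).as_matrix()
print(st["time"],st["position"],st["force"],np.degrees(np.arctan2(M[1,1],M[0,1])),M[:,2].round(3),st["opening"])
print(rel((.555,-.2285,.0965),-9.3))
s=bot.snapshot("scene");t=bot.snapshot("top");cv2.imwrite("pics/s8.png",s[:,:,::-1]);cv2.imwrite("pics/t8.png",t[:,:,::-1])
for c in("scene","top"):
  for n in("casting","stand","battery"): print(c,n,[(np.round(d["rect"],1).tolist(),round(d["confidence"],2)) for d in bot.find_in(c,n)][:2])
E
```

```text
23.65 [ 0.55328108 -0.22749733  0.09464558] [-0.22289109  0.38050629 -0.06822152] -9.122632334890197 [-0.003  0.001 -1.   ] 0.6226978277163376
([-0.7, 1.9, -1.9], [-0.003, -0.001, 0.003])
scene casting [([319.2, 153.3, 339.6, 166.4], 0.52)]
scene stand [([315.5, 167.5, 344.4, 201.9], 0.78)]
scene battery [([317.6, 169.4, 343.4, 204.0], 0.6)]
top casting []
top stand [([404.5, 212.4, 433.9, 242.4], 0.66), ([191.0, 174.2, 244.6, 221.6], 0.4)]
top battery []
```

Emit:
send_rows:
  series:
    - {"dx": -0.5, "dy": 1.2, "dz": 15, "wx": 0, "wy": 0, "wz": 0.003, "claw": 1}
    - {"dx": -0.5, "dy": 1.2, "dz": 30, "wx": 0, "wy": 0, "wz": 0.003, "claw": 1}
    - {"dx": -0.5, "dy": 1.2, "dz": 42, "wx": 0, "wy": 0, "wz": 0.003, "claw": 1}
    - {"dx": -0.5, "dy": 1.2, "dz": 50, "wx": 0, "wy": 0, "wz": 0.003, "claw": 1}
    - {"dx": -0.5, "dy": 1.2, "dz": 57, "wx": 0, "wy": 0, "wz": 0.003, "claw": 1}
    - {"dx": -0.5, "dy": 1.2, "dz": 63, "wx": 0, "wy": 0, "wz": 0.003, "claw": 1}
    - {"dx": -0.5, "dy": 1.2, "dz": 68, "wx": 0, "wy": 0, "wz": 0.003, "claw": 1}
    - {"dx": -0.5, "dy": 1.2, "dz": 68, "wx": 0, "wy": 0, "wz": 0.003, "claw": 1}

```text
time: 24.85
position: [0.5551, -0.2286, 0.0278]
tool_rot: [0.763, 0.646, -0.0, -0.0]
force: [-0.6, 0.0, -0.3]
opening: 0.624
grasp_force: 31.7
```

Emit:
send_rows:
  series:
    - {"dx": 0, "dy": 0, "dz": 3, "wx": 0, "wy": 0, "wz": 0, "claw": 1}
    - {"dx": 0, "dy": 0, "dz": 6, "wx": 0, "wy": 0, "wz": 0, "claw": 1}
    - {"dx": 0, "dy": 0, "dz": 9, "wx": 0, "wy": 0, "wz": 0, "claw": 1}
    - {"dx": 0, "dy": 0, "dz": 12, "wx": 0, "wy": 0, "wz": 0, "claw": 1}
    - {"dx": 0, "dy": 0, "dz": 15, "wx": 0, "wy": 0, "wz": 0, "claw": 1}
    - {"dx": 0, "dy": 0, "dz": 18, "wx": 0, "wy": 0, "wz": 0, "claw": 1}
    - {"dx": 0, "dy": 0, "dz": 18, "wx": 0, "wy": 0, "wz": 0, "claw": 1}

```text
time: 25.55
position: [0.5551, -0.2286, 0.0098]
tool_rot: [0.763, 0.646, -0.0, -0.0]
force: [0.7, 0.1, -0.8]
opening: 0.621
grasp_force: 31.7
```

Emit:
send_rows:
  series:
    - {"dx": 0, "dy": 0, "dz": 1, "wx": 0, "wy": 0, "wz": 0, "claw": 1}
    - {"dx": 0, "dy": 0, "dz": 2, "wx": 0, "wy": 0, "wz": 0, "claw": 1}
    - {"dx": 0, "dy": 0, "dz": 3, "wx": 0, "wy": 0, "wz": 0, "claw": 1}
    - {"dx": 0, "dy": 0, "dz": 4, "wx": 0, "wy": 0, "wz": 0, "claw": 1}
    - {"dx": 0, "dy": 0, "dz": 4, "wx": 0, "wy": 0, "wz": 0, "claw": 1}

```text
time: 26.05
position: [0.5554, -0.2287, 0.0063]
tool_rot: [0.763, 0.646, -0.0, -0.0]
force: [-0.5, -0.8, -0.5]
opening: 0.623
grasp_force: 31.7
```

Emit:
send_rows:
  series:
    - {"dx": 0, "dy": 0, "dz": 0.6, "wx": 0, "wy": 0, "wz": 0, "claw": 1}
    - {"dx": 0, "dy": 0, "dz": 1.2, "wx": 0, "wy": 0, "wz": 0, "claw": 1}
    - {"dx": 0, "dy": 0, "dz": 1.8, "wx": 0, "wy": 0, "wz": 0, "claw": 1}
    - {"dx": 0, "dy": 0, "dz": 1.8, "wx": 0, "wy": 0, "wz": 0, "claw": 1}

```text
time: 26.45
position: [0.5556, -0.2288, 0.0059]
tool_rot: [0.763, 0.646, -0.0, -0.0]
force: [-3.3, 1.9, 8.4]
opening: 0.625
grasp_force: 32.5
```

Emit:
send_rows:
  series:
    - {"dx": 0, "dy": 0, "dz": -0.5, "wx": 0, "wy": 0, "wz": 0, "claw": 1}
    - {"dx": 0, "dy": 0, "dz": -0.5, "wx": 0, "wy": 0, "wz": 0, "claw": 0.3}
    - {"dx": 0, "dy": 0, "dz": -0.5, "wx": 0, "wy": 0, "wz": 0, "claw": 0.2}
    - {"dx": 0, "dy": 0, "dz": -0.5, "wx": 0, "wy": 0, "wz": 0, "claw": 0.1}
    - {"dx": 0, "dy": 0, "dz": -0.5, "wx": 0, "wy": 0, "wz": 0, "claw": 0.1}

```text
time: 26.95
position: [0.5554, -0.2288, 0.005]
tool_rot: [0.763, 0.646, -0.0, -0.0]
force: [0.0, 0.1, 0.5]
opening: 0.897
grasp_force: 0.0
```

Emit:
send_rows:
  series:
    - {"dx": 0, "dy": 0, "dz": -10, "wx": 0, "wy": 0, "wz": 0, "claw": 0.1}
    - {"dx": 0, "dy": 0, "dz": -30, "wx": 0, "wy": 0, "wz": 0, "claw": 0.1}
    - {"dx": 0, "dy": 0, "dz": -65, "wx": 0, "wy": 0, "wz": 0, "claw": 0.1}
    - {"dx": 0, "dy": 0, "dz": -105, "wx": 0, "wy": 0, "wz": 0, "claw": 0.1}
    - {"dx": 0, "dy": -45, "dz": -140, "wx": 0, "wy": 0, "wz": 0, "claw": 0.1}
    - {"dx": 0, "dy": -90, "dz": -140, "wx": 0, "wy": 0, "wz": 0, "claw": 0.1}
    - {"dx": 0, "dy": -130, "dz": -140, "wx": 0, "wy": 0, "wz": 0, "claw": 0.1}
    - {"dx": -40, "dy": -150, "dz": -140, "wx": 0, "wy": 0, "wz": 0, "claw": 0.1}
    - {"dx": -80, "dy": -150, "dz": -140, "wx": 0, "wy": 0, "wz": 0, "claw": 0.1}
    - {"dx": -80, "dy": -150, "dz": -140, "wx": 0, "wy": 0, "wz": 0, "claw": 0.1}

```text
time: 27.95
position: [0.3936, -0.287, 0.1469]
tool_rot: [0.764, 0.645, -0.001, 0.002]
force: [-0.2, 0.8, -0.1]
opening: 0.901
grasp_force: 0.0
```

```bash
python3 - <<'E'
from h import *
st=bot.get_state();print(st["time"],st["position"],st["force"])
s=bot.snapshot("scene");t=bot.snapshot("top")
for c in("scene","top"):
  for n in("casting","stand","battery","flask_lid","specula_tub","dressing_jar"): print(c,n,[(np.round(d["rect"],1).tolist(),round(d["confidence"],2)) for d in bot.find_in(c,n)][:1])
L=[(a,b,z) for a in(-.027,.027) for b in(-.014,.014) for z in(.052,)]
for c in("scene","top"):
  P=proj(c,w((.5536,-.2285,2.9795),L));print("pred top face",c,P.min(0).round(1),P.max(0).round(1))
c=lambda im,x,y,W,H:cv2.resize(im[y:y+H,x:x+W,::-1],(400,300),interpolation=cv2.INTER_CUBIC)
cv2.imwrite("pics/m9.png",np.vstack([np.hstack([c(t,396,199,80,60),c(s,300,148,72,54)]),np.hstack([c(t,164,160,160,120),c(s,260,260,140,105)])]))
E
```

```text
27.95 [ 0.39358277 -0.2870477   0.14689265] [-0.21325709  0.76275398 -0.13593895]
scene casting [([319.5, 171.2, 339.4, 181.9], 0.61)]
scene stand [([315.9, 168.8, 344.1, 203.3], 0.85)]
scene battery [([340.4, 155.6, 349.0, 170.1], 0.59)]
scene flask_lid [([273.3, 279.1, 309.6, 333.8], 0.58)]
scene specula_tub [([366.1, 233.5, 388.3, 260.1], 0.79)]
scene dressing_jar [([272.5, 219.9, 314.2, 266.4], 0.83)]
top casting [([425.1, 212.2, 441.2, 240.2], 0.8)]
top stand [([407.0, 211.2, 446.5, 245.7], 0.8)]
top battery [([458.5, 237.5, 469.9, 244.0], 0.48)]
top flask_lid [([190.2, 176.2, 243.3, 220.8], 0.71)]
top specula_tub [([313.8, 282.1, 349.6, 315.2], 0.72)]
top dressing_jar [([300.8, 161.2, 354.6, 217.5], 0.7)]
pred top face scene [319.9 170.5] [340.  181.9]
pred top face top [421.9 211.6] [438.5 238.7]
```

View pics/m9.png

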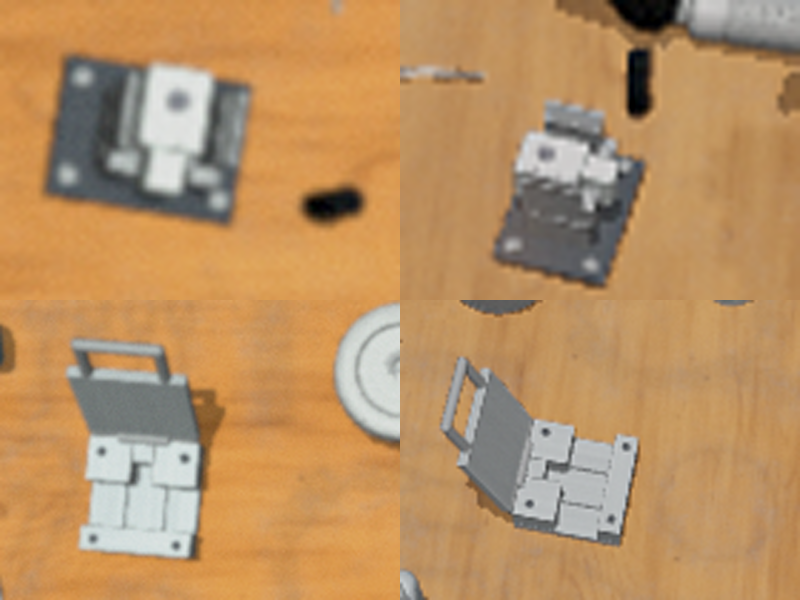

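The picture shows the casting seated in the channel, with its body at about (178,100) in the top half and its nose at (165,170) between the lips. The lid is open at about (130,400). The battery is still standing and nothing else has moved, so I'm handing it in.

```bash
python3 -c "
from workcell import bot
print(bot.job_done())"
```

```text
the job is handed in; nothing more can be done
None
```

The job is handed in at about 28 s: the lid rests open, and the casting was set on the table, regrasped by its ends and lowered fully into the stand's channel, nose in the narrow end. The last pictures show nothing else moved; one early grasp of the lid bar missed because the fingertips sit about 27 mm higher than reported, and finding that offset pressed the bar with up to 65 N at the fingertips.

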